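# Take the thumbturn casting out of the open mould

## Task

Two door-lock castings lie in the open mould. Lift the thumbturn, the one with the flat upright blade, out of its cavity and set it down gently in the plywood tray, standing flat on its round base with the blade up, and let go. Leave the other casting, with the round boss, lying in its cavity.

Things in the scene. Friction and masses are not known exactly. Their poses are not given: they have to be found in the camera images.
- thumbturn_blade (a point): Thumbturn casting, grey metal, 0.3 kg, loose in one cavity, seated flat: round base disc 56 mm across, 12 mm thick; on it a flat upright blade 36 mm long, 10 mm thick, 40 mm high (whole part 52 mm high). This point is in the blade, on the part's axis: 36 mm above the underside, 24 mm above the disc, 16 mm below the blade's top. x along the blade's length, y across its thickness, z up.
- collar_boss (a point): The other casting, same metal, in the other cavity: the same disc, 56 mm in diameter and 12 mm thick, but with a round boss 26 mm in diameter and 30 mm high instead of a blade. This point is the middle of the boss, 27 mm above the part's underside. To be left where it is.
- mould_top (a point): Fixed open mould half, dark steel block 150 x 240 x 45 mm. This point: centre of its top face; x along the 150 mm side, y along the 240 mm side, z up. Round cavities 60 mm across, 12 mm deep, at y = -50 and +50 mm; the discs sit level with the top face; either casting in either cavity. Four guide pins, 12 mm thick, stand 14 mm above the top face at x = +-60, y = +-105 mm.
- tray_in (a point): Open square plywood tray, fixed on the bench, empty: outside 186 x 186 x 28 mm, walls 8 mm, inside 170 x 170 mm. This point is the centre of its inner floor, 8 mm above the bench; the walls rise 20 mm above it. x and y along its sides, z up.
Things that resemble listed ones, but are neither listed nor needed, are in the scene too. What is shaped like the part that bears collar_boss but pink or purple is not meant.

How it is judged:
By the outcome, as a careful person would: the job done as asked, in the order asked, and still so for the second after the job is handed in, with the robot touching nothing.
It also fails if it takes over 35 s, if anything falls off the work surface, if the arm or the gripper's body presses on something with over 40 N, if the wrist force passes 120 N, or if a joint passes its speed limit or range.

## Robot

A 7-joint arm with a two-finger parallel gripper is mounted at the origin on the work surface. World frame = base frame: x ahead of the robot, y to its left, z up, the work surface at z = 0. Lengths are in mm, angles in rad, forces in N, time in s.
With the tool pointing down it reaches from about 400 to 875 mm from the base axis. Payload 4.4 kg.
Tool frame: the origin (TCP) lies on the centre line of the jaws, within the pads' length; the fingertips stand 11 mm ahead of it and the grasp point (between the pads) lies 8 mm behind it (r.tip_reach is the distance from the TCP to the fingertips, in mm); z points along the fingers, y is the line along which they close (so a half turn about z gives the same grasp; the last joint's range is limited). The gripper opens to 85 mm and grips with 20 to 120 N. Pads are 22 mm wide; open, the fingers measure 114 mm over their backs; the gripper's body (76 mm by 85 mm) begins 54 mm behind the grasp point. The pads swing forward as they close: fully open they stand 13 mm farther back than shut.
Start: joints at [-1.296, 0.628, 0.038, 1.517, -0.027, 0.996, -0.02], TCP at [217.233, 612.64, 202.613] pointing down, gripper open.
Joint ranges: [-3.06, 3.06], [-0.37, 2.12], [-1.25, 1.32], [0.18, 2.47], [-1.1, 4.24], [0.23, 1.98], [-2.94, 2.94]. Speed limits (rad/s): [2.57, 2.57, 3.14, 3.14, 3.14, 3.14, 3.14].

## Interface

Orientations are given as a unit quaternion [x, y, z, w].
In Python, from bench import r gives the robot as it stands.
- The arm moves only by the tool jog_arm, never from a script. Its argument "commands" is a list of rows, each a list of 6 numbers: the shift along the tool's x, y, z in m, then the turn, a rotation vector about the tool's x, y, z in degrees. A call has 1 to 20 rows; each row shifts and turns the commanded pose from where the row before left it, along the tool's axes as they then stand; what a row does not reach is not made up. A row lasts 1/8 s, in which the tool goes at most 62.5 mm and 10.7 degrees, less where a joint would pass 70% of its speed; a pose out of reach is approached as far as the arm can. A call is refused whole if a number of a shift passes 0.0625 or a number of a turn 10.7, either way. A call with a gripper value outside its range is refused whole. "hand" is the closure, from 0 (fully open) to 1 (shut), set as the call begins (left out, the last holds). The fingers move at their own pace and stop on an object; "grip_force" is the grip in N (left out, the last holds). Time passes only in rows, so rows that do not move let the fingers close. It gives the time, the measured TCP pose, the force, the opening and the grip force at its end, in the units of the state.
- r.state(): the state, without advancing time (a new reading comes with each control period).
- r.get_image(name): name is "scene" or "top" or "wrist"; returns the picture (480x640x3 uint8, blue, green, red); there is no depth.
- r.camera_params(name): a dict with "fx", "fy", "cx", "cy" (pixels), "rvec" (rotation vector, rad) and "tvec" (3), from world to camera coordinates, as OpenCV has them. Camera axes: x right, y down, z forward; pixel columns grow to the right and rows downward; lengths in mm; the calibration is good to about 2 mm. A picture is of the moment at which its call begins: read the wrist's pose just before it. camera_params takes no time and is no camera call; for the wrist camera it gives the pose at the moment of the call.
- r.hand_in(): hands the job in; it is judged then, once.
The state is a dict: "clock": time; "qpos": joint angles; "qd": joint speeds; "joint_efforts": joint torques, N m; "tcp_pos": TCP position; "ee_rot": TCP orientation; "wrist_force": force on the tool from outside, world axes, zero at the start; "torque": the same for the moment, N m; "opening": opening from 0.0 (shut) to 1.0 (fully open); "finger_force": force on a finger pad.
Only numpy, scipy, OpenCV 4.12 (cv2) and the standard library are available. Lean on these libraries where they do the work, as an engineer would, in place of code of your own. Each camera call takes 0.05 s, during which the arm holds its last target. There are 200 camera calls.

## Working session

There is one attempt and no reset: what is moved stays moved. The work goes in short steps, Python scripts to look and compute and a tool call to move; the robot and the scene stay as the last step left them, time stands still between calls to the robot, and variables do not carry over. Pictures are saved under pics/ and viewed, at most 10 in all, crops included, and the job is handed in when it is done.

Besides the shell and the picture viewer there is one more tool, called as name([rows], argument=value, ...), one row to a line, values as JSON. jog_arm: Moves the arm, as the interface text tells. Its arguments: {"type":"object","properties":{"commands":{"type":"array","items":{"type":"array","items":{"type":"number"}}},"hand":{"type":"number"},"grip_force":{"type":"number"}},"required":["commands"]}

```bash
mkdir -p pics; cat > h.py <<'E'
import numpy as np, cv2
from bench import r
def ray(p,u,v):
    R=cv2.Rodrigues(np.array(p['rvec'],float))[0]; t=np.array(p['tvec'],float).ravel()
    d=R.T@np.array([(u-p['cx'])/p['fx'],(v-p['cy'])/p['fy'],1]); return -R.T@t,d
def onz(p,u,v,z):
    o,d=ray(p,u,v); return o+d*(z-o[2])/d[2]
def proj(p,X):
    return cv2.projectPoints(np.array(X,float).reshape(-1,3),np.array(p['rvec'],float),np.array(p['tvec'],float),np.array([[p['fx'],0,p['cx']],[0,p['fy'],p['cy']],[0,0,1.]]),None)[0].reshape(-1,2)
E
python3 - <<'E'
from h import *
a=r.get_image('top');b=r.get_image('scene')
cv2.imwrite('pics/top.png',a);cv2.imwrite('pics/scene.png',b)
print(r.state()['ee_rot'],r.camera_params('top'))
E
```

```text
[ 1.69583110e-01  9.85515497e-01 -8.68385738e-04 -1.42334284e-04] {'fx': 449.6787718801014, 'fy': 449.6787718801014, 'cx': 323.60184747006764, 'cy': 241.86534869415917, 'rvec': array([ 2.10446217, -2.159237  ,  0.19154172]), 'tvec': array([ 47.92667045, 544.26211324, 838.74339941])}
```

View pics/top.png

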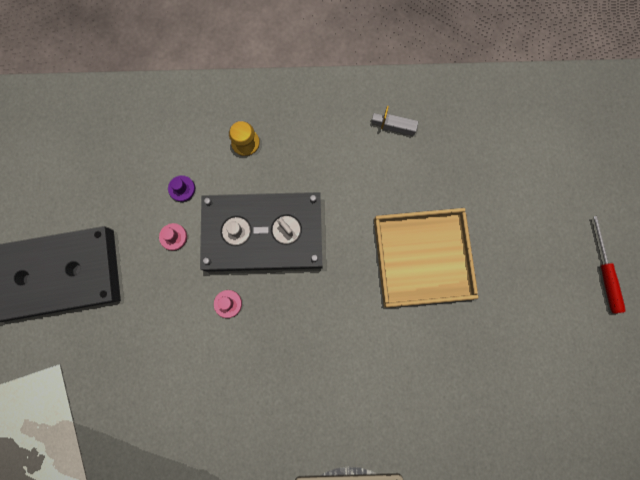

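View pics/scene.png

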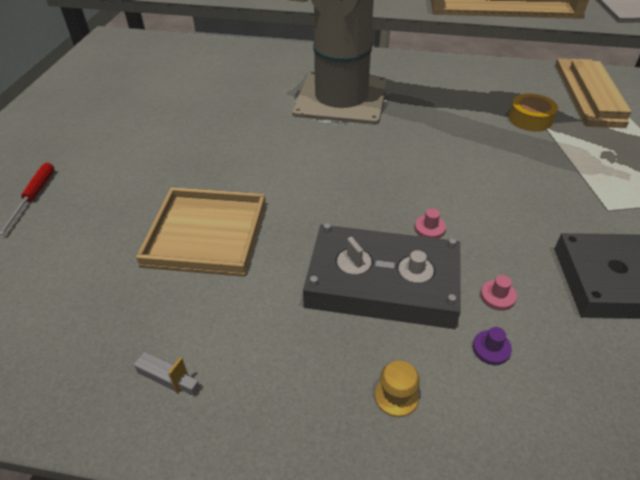

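The top view shows the mould at (262,232). It has a round-boss casting at (236,231) and a bladed one at (287,230). The tray is at (426,257). The pink and purple parts at (173,237), (228,304) and (181,188) are lookalikes, and the second dark block at left has no castings. The scene view agrees: blade at (355,255), boss at (417,262). The thumbturn is the one at top (287,230), because only it has a flat blade. I'll confirm this in a crop and measure.

```bash
python3 - <<'E'
from h import *
a=cv2.imread('pics/top.png');b=cv2.imread('pics/scene.png')
A=cv2.resize(a[190:275,195:330],None,fx=5,fy=5,interpolation=cv2.INTER_CUBIC)[:, :400*2]
B=cv2.resize(b[225:285,325:445],None,fx=5,fy=5,interpolation=cv2.INTER_CUBIC)
A=A[:, 300:675]; B=B[:, :375]
c=np.zeros((425,760,3),np.uint8);c[:A.shape[0],:375]=A;c[:B.shape[0],385:385+B.shape[1]]=B
cv2.imwrite('pics/crop.png',c)
p=r.camera_params('top')
hsv=cv2.cvtColor(a,cv2.COLOR_BGR2HSV)
# discs: bright, unsaturated inside mould
g=cv2.inRange(hsv,(0,0,125),(180,60,255)); m=np.zeros_like(g); m[205:255,212:310]=255
for k in cv2.findContours(g&m,cv2.RETR_EXTERNAL,cv2.CHAIN_APPROX_NONE)[0]:
    if cv2.contourArea(k)>100:
        (u,v),rad=cv2.minEnclosingCircle(k);print('disc',u,v,rad,onz(p,u,v,45).round(1))
w=cv2.inRange(hsv,(8,70,60),(30,255,255)); m[:]=0; m[195:320,365:490]=255
k=max(cv2.findContours(w&m,cv2.RETR_EXTERNAL,cv2.CHAIN_APPROX_NONE)[0],key=cv2.contourArea)
bx=cv2.boxPoints(cv2.minAreaRect(k)); P=np.array([onz(p,*q,28) for q in bx]); print('tray',bx.round(1).tolist(),P.round(0).tolist(),P.mean(0))
for q in [(207,201),(319,198),(206,261),(314,258)]: print('pin',onz(p,*q,59).round(1))
print(r.state()['tcp_pos'])
E
```

```text
disc 235.55224609375 230.8358154296875 13.98421859741211 [572.5 208.   45. ]
disc 285.9113464355469 229.39007568359375 13.805377006530762 [572.8 108.1  45. ]
tray [[373.20001220703125, 215.39999389648438], [469.0, 205.8000030517578], [478.29998779296875, 298.70001220703125], [382.5, 308.20001220703125]] [[601.0, -69.0, 28.0], [616.0, -265.0, 28.0], [427.0, -268.0, 28.0], [413.0, -79.0, 28.0]] [ 514.43248592 -170.25567584   28.        ]
pin [631.2 262.2  59. ]
pin [631.7  40.8  59. ]
pin [511.6 261.9  59. ]
pin [512.1  53.4  59. ]
[216.99094774 612.04657302 201.77566113]
```

View pics/crop.png

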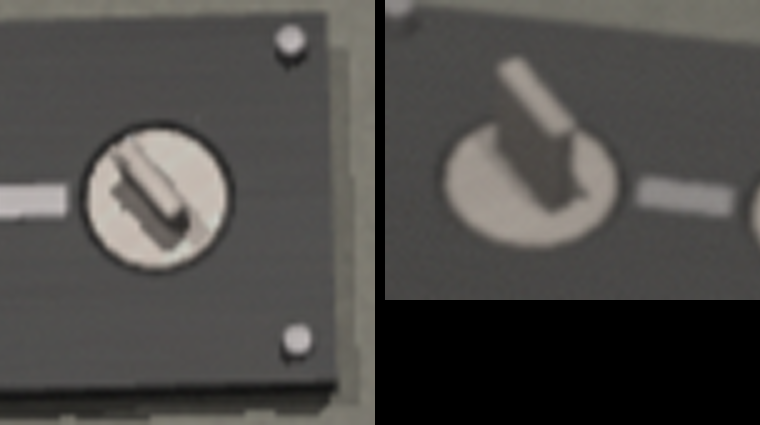

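Confirmed: the part at top (286,229) has the flat blade. In the top view its top edge runs from about (280,220) to (291,232). Next I move above it, turn, and look from near.

jog_arm([
  [-0.042, -0.0297, 0, 0, 0, 0],
  [-0.042, -0.0297, 0, 0, 0, 0],
  [-0.042, -0.0297, 0, 0, 0, 0],
  [-0.042, -0.0297, 0, 0, 0, 0],
  [-0.042, -0.0297, 0, 0, 0, 0],
  [-0.042, -0.0297, 0, 0, 0, 0],
  [-0.042, -0.0297, 0, 0, 0, 0],
  [-0.042, -0.0297, 0, 0, 0, 0],
  [-0.042, -0.0297, 0, 0, 0, 0],
  [-0.042, -0.0297, 0, 0, 0, 0],
  [-0.042, -0.0297, 0, 0, 0, 0],
  [-0.042, -0.0297, 0, 0, 0, 0],
], hand=0)

```text
clock: 1.6
tcp_pos: [573.7, 106.9, 202.3]
ee_rot: [0.17, 0.986, -0.0, -0.0]
wrist_force: [1.4, 0.2, -0.3]
opening: 0.993
finger_force: 0.0
```

jog_arm([
  [0, 0, 0, 0, 0, 10.6],
  [0, 0, 0, 0, 0, 10.6],
  [0, 0, 0, 0, 0, 10.6],
  [0, 0, 0, 0, 0, 10.6],
  [0, 0, 0, 0, 0, 10.6],
  [0, 0, 0, 0, 0, 10.6],
  [0, 0, 0, 0, 0, 10.6],
  [0, 0, 0, 0, 0, 10.6],
  [0, 0, 0, 0, 0, 10.6],
  [0, 0, 0, 0, 0, 10.6],
  [0, 0, 0, 0, 0, 10.6],
  [0, 0, 0, 0, 0, 0],
  [0, 0, 0, 0, 0, 0],
])

```text
clock: 3.22
tcp_pos: [572.9, 108.4, 202.4]
ee_rot: [0.927, 0.375, -0.0, -0.0]
wrist_force: [0.4, 0.1, -0.8]
opening: 1.003
finger_force: 0.0
```

```bash
python3 - <<'E'
from h import *
from scipy.spatial.transform import Rotation as Ro
p=r.camera_params('wrist');s=r.state()
a=r.get_image('wrist');cv2.imwrite('pics/w1.png',a)
print(s['tcp_pos'],Ro.from_quat(s['ee_rot']).as_matrix().round(3).tolist(),s['qpos'],s['clock'],s['opening'])
print(-cv2.Rodrigues(p['rvec'])[0].T@p['tvec'])
print(proj(p,[[573,108,45],[573,108,85]]))
t=r.camera_params('top')
e=[onz(t,280,220,85),onz(t,291.4,232.4,85)];print(e)
sc=r.camera_params('scene');e=[onz(sc,350.6,238,85),onz(sc,360.4,251,85)];print(e)
E
```

```text
[572.911052   108.40333682 202.36717857] [[0.719, 0.695, -0.001], [0.695, -0.719, -0.0], [-0.0, -0.0, -1.0]] [-0.62739188  0.6054592   0.63424584  1.72163492 -0.42544764  0.95649039
 -0.62957328] 3.225 1.002780554987621
[622.39816991 155.84816471 374.61174676]
[[318.99951849 214.59607215]
 [319.00562671 225.00198578]]
[array([583.06903529, 116.02399612,  85.        ]), array([558.4689648 ,  94.66618045,  85.        ])]
[array([564.13187289, 101.90172852,  85.        ]), array([589.64142093, 120.77464923,  85.        ])]
```

View pics/w1.png

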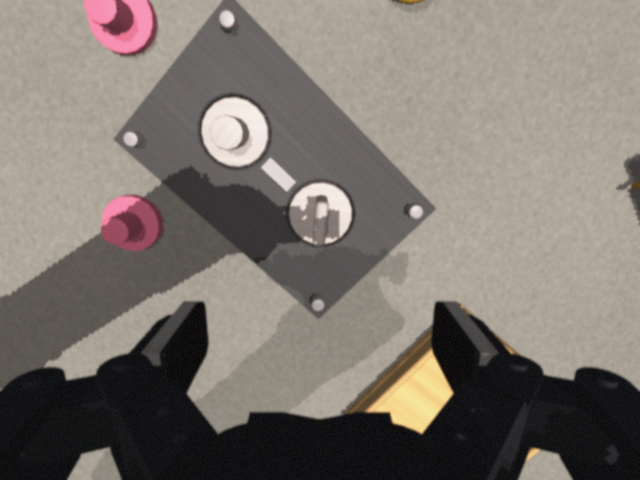

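The wrist view shows the blade casting at (320,213), with the blade nearly along image rows in the shadow. The boss is at (234,131). I'll enlarge the view to read the blade's angle.

```bash
python3 - <<'E'
from h import *
a=cv2.imread('pics/w1.png')[170:255,270:370]
a=cv2.convertScaleAbs(a,alpha=1.3,beta=20)
cv2.imwrite('pics/w1c.png',cv2.resize(a,None,fx=7,fy=7,interpolation=cv2.INTER_CUBIC))
E
```

```text
(no output)
```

View pics/w1c.png

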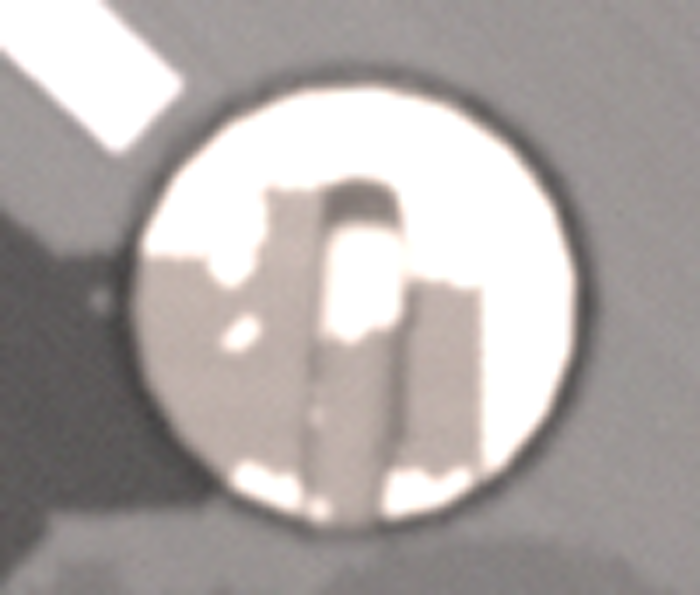

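The enlarged crop shows the blade's top face from (362,225) to (342,522) in crop pixels. That is image (321.7,202.1) to (318.9,244.6).

```bash
python3 - <<'E'
from h import *
from scipy.spatial.transform import Rotation as Ro
p=r.camera_params('wrist');s=r.state();M=Ro.from_quat(s['ee_rot']).as_matrix()
A=onz(p,321.7,202.1,85);B=onz(p,318.9,244.6,85)
print(A,B,np.hypot(*(A-B)[:2]),(A+B)/2,'in tool',M.T@(A-B),'centre tool',M.T@((A+B)/2-s['tcp_pos']))
a=cv2.imread('pics/w1.png')
print('disc',onz(p,270+360/7,170+303/7,45))
# tray floor corners from top cam already
E
```

```text
[587.61853495 119.09870694  85.        ] [561.45463862  96.83854652  85.        ] 34.352062715642795 [574.53658679 107.96862673  85.        ] in tool [ 3.42832483e+01  2.17326498e+00 -3.95154730e-03] centre tool [  0.86850881   1.36644438 117.49235707]
disc [575.43656858 107.23039947  45.        ]
```

jog_arm([
  [0.001, 0.0015, 0, 0, 0, 3.5],
  [0, 0, 0.03, 0, 0, 0],
  [0, 0, 0.03, 0, 0, 0],
  [0, 0, 0.03, 0, 0, 0],
  [0, 0, 0.015, 0, 0, 0],
  [0, 0, 0.015, 0, 0, 0],
  [0, 0, 0.006, 0, 0, 0],
  [0, 0, 0.006, 0, 0, 0],
  [0, 0, 0, 0, 0, 0],
  [0, 0, 0, 0, 0, 0],
])

```text
clock: 4.53
tcp_pos: [575.2, 108.0, 71.0]
ee_rot: [0.939, 0.345, 0.0, 0.0]
wrist_force: [0.5, -0.4, -0.1]
opening: 1.002
finger_force: 0.0
```

```bash
python3 - <<'E'
from h import *
s=r.state();p=r.camera_params('wrist');print(r.tip_reach,s['tcp_pos'],s['wrist_force'])
a=r.get_image('wrist');cv2.imwrite('pics/w2.png',a)
E
```

```text
11.0 [575.23939065 107.95039134  71.04869354] [ 0.47092932 -0.42741368 -0.14577252]
```

View pics/w2.png

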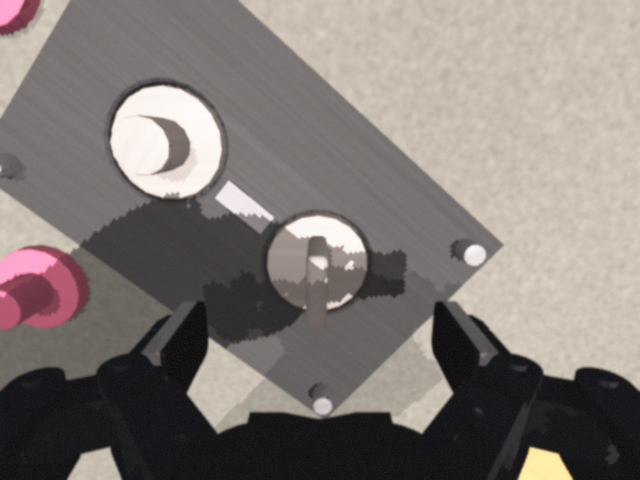

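The blade is vertical in the view at u≈317, v 258–325, and the jaws are centred at u≈320. I'll close the gripper.

jog_arm([
  [0, 0, 0, 0, 0, 0],
  [0, 0, 0, 0, 0, 0],
  [0, 0, 0, 0, 0, 0],
  [0, 0, 0, 0, 0, 0],
  [0, 0, 0, 0, 0, 0],
  [0, 0, 0, 0, 0, 0],
  [0, 0, 0, 0, 0, 0],
  [0, 0, 0, 0, 0, 0],
], hand=1, grip_force=50)

```text
clock: 5.58
tcp_pos: [574.9, 107.9, 70.6]
ee_rot: [0.939, 0.345, -0.0, -0.0]
wrist_force: [-0.2, 0.3, -0.8]
opening: 0.002
finger_force: 0.0
```

```bash
python3 - <<'E'
from h import *
s=r.state();p=r.camera_params('wrist');print(s['tcp_pos'],s['opening'],s['finger_force'])
a=r.get_image('wrist');b=r.get_image('scene');
t=s['tcp_pos']
print(proj(p,[t,t-[0,0,11],[574.5,108,85]]), proj(r.camera_params('scene'),[t,t-[0,0,11],[574.5,108,85]]))
c=np.zeros((480,800,3),np.uint8); c[:360,:400]=cv2.resize(a,(480,360))[:,40:440]
c[:360,400:]=cv2.resize(b[165:345,255:455],(400,360))
cv2.imwrite('pics/w3.png',c)
E
```

```text
[574.86698267 107.89483061  70.59253784] 0.0016725848956075688 0.0
[[318.27572273 280.25897866]
 [318.30684609 272.33871137]
 [317.52530954 292.55432179]] [[353.10301934 249.56355209]
 [352.85551217 254.28668291]
 [353.53226512 243.08479953]]
```

View pics/w3.png

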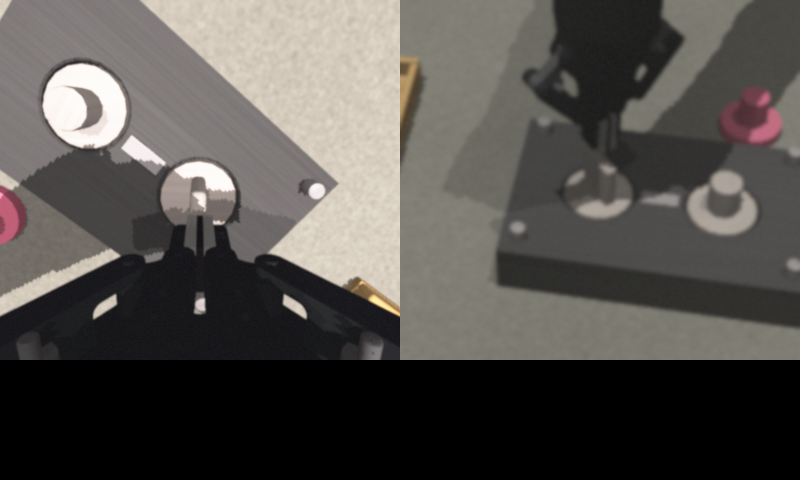

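The wrist part of the picture shows the fingertips near (240–280, 285) with the blade still visible ahead of them. The gripper reads as shut with no force, so I'll zoom in to check whether the fingers hold the blade.

```bash
python3 - <<'E'
from h import *
from scipy.spatial.transform import Rotation as Ro
s=r.state();p=r.camera_params('wrist');sc=r.camera_params('scene');M=Ro.from_quat(s['ee_rot']).as_matrix()
a=r.get_image('wrist');b=r.get_image('scene')
for h in (-11,0,10,20):
    P=[s['tcp_pos']+M@[x,y,-h] for x,y in((11,-5),(11,5),(0,0))]; print(h,proj(p,P).round(0).tolist(),proj(sc,P[2:]).round(0).tolist())
c=np.zeros((500,800,3),np.uint8); c[:,:400]=cv2.resize(a[225:350,270:370],(400,500),interpolation=cv2.INTER_CUBIC)
c[:,400:]=cv2.resize(b[205:280,325:385],(400,500),interpolation=cv2.INTER_CUBIC)
cv2.imwrite('pics/w4.png',cv2.convertScaleAbs(c,alpha=1.6,beta=15))
E
```

```text
-11 [[308.0, 252.0], [328.0, 252.0], [318.0, 272.0]] [[353.0, 254.0]]
0 [[308.0, 259.0], [329.0, 259.0], [318.0, 280.0]] [[353.0, 250.0]]
10 [[307.0, 266.0], [329.0, 266.0], [318.0, 288.0]] [[353.0, 245.0]]
20 [[307.0, 274.0], [330.0, 274.0], [318.0, 297.0]] [[354.0, 241.0]]
```

View pics/w4.png

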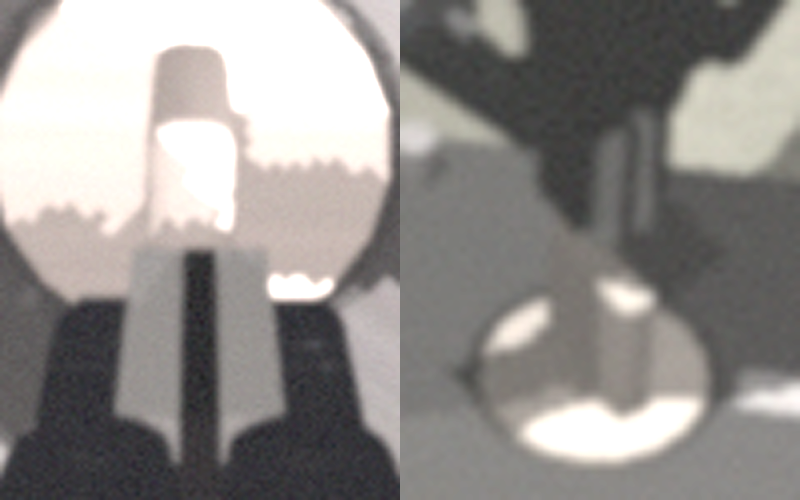

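The zoom shows the fingertips at about image (318,287), above and clear of the blade. The blade's top face is unobstructed in the scene crop. The gripper shut on nothing, with its tips about 30 mm higher than the stated reach implies. I'll open, go 30 mm lower in small steps, and close again.

jog_arm([
  [0, 0, 0, 0, 0, 0],
  [0, 0, 0, 0, 0, 0],
  [0, 0, 0, 0, 0, 0],
  [0, 0, 0, 0, 0, 0],
  [0, 0, 0, 0, 0, 0],
  [0, 0, 0, 0, 0, 0],
  [0, 0, 0, 0, 0, 0],
  [0, 0, 0.005, 0, 0, 0],
  [0, 0, 0.005, 0, 0, 0],
  [0, 0, 0.005, 0, 0, 0],
], hand=0)

```text
clock: 7.02
tcp_pos: [574.7, 107.9, 55.0]
ee_rot: [0.939, 0.345, -0.0, -0.0]
wrist_force: [-0.6, -0.2, -0.1]
opening: 1.0
finger_force: 0.0
```

jog_arm([
  [0, 0, 0.005, 0, 0, 0],
  [0, 0, 0.005, 0, 0, 0],
  [0, 0, 0.005, 0, 0, 0],
  [0, 0, 0, 0, 0, 0],
])

```text
clock: 7.52
tcp_pos: [574.6, 107.8, 40.2]
ee_rot: [0.939, 0.345, -0.0, -0.0]
wrist_force: [0.6, -0.3, 0.2]
opening: 0.997
finger_force: 0.0
```

jog_arm([
  [0, 0, 0, 0, 0, 0],
  [0, 0, 0, 0, 0, 0],
  [0, 0, 0, 0, 0, 0],
  [0, 0, 0, 0, 0, 0],
  [0, 0, 0, 0, 0, 0],
  [0, 0, 0, 0, 0, 0],
  [0, 0, 0, 0, 0, 0],
], hand=1)

```text
clock: 8.4
tcp_pos: [574.7, 108.1, 40.6]
ee_rot: [0.939, 0.345, -0.0, -0.0]
wrist_force: [-0.2, 0.6, 1.5]
opening: 0.105
finger_force: 51.9
```

```bash
python3 - <<'E'
from h import *
s=r.state();print(s['clock'],s['tcp_pos'],s['wrist_force'],s['opening'],s['finger_force'])
E
```

```text
8.4 [574.6580595  108.11109779  40.5995985 ] [-0.21595811  0.62599188  1.51860852] 0.10455163333724127 51.9179105758667
```

Gripped: opening 0.105 is about 9–10 mm, the blade's thickness, with 52 N. I'll lift straight up and check.

jog_arm([
  [0, 0, -0.003, 0, 0, 0],
  [0, 0, -0.004, 0, 0, 0],
  [0, 0, -0.005, 0, 0, 0],
  [0, 0, -0.008, 0, 0, 0],
  [0, 0, -0.01, 0, 0, 0],
  [0, 0, -0.01, 0, 0, 0],
  [0, 0, -0.01, 0, 0, 0],
  [0, 0, -0.01, 0, 0, 0],
  [0, 0, -0.01, 0, 0, 0],
  [0, 0, 0, 0, 0, 0],
])

```text
clock: 9.65
tcp_pos: [575.6, 107.9, 111.5]
ee_rot: [0.939, 0.345, 0.001, 0.0]
wrist_force: [0.2, -0.1, -2.3]
opening: 0.104
finger_force: 51.5
```

```bash
python3 - <<'E'
from h import *
from scipy.spatial.transform import Rotation as Ro
s=r.state();M=Ro.from_quat(s['ee_rot']).as_matrix()
print(s['clock'],s['tcp_pos'],s['wrist_force'],s['opening'],s['finger_force'],s['qpos'])
p=r.camera_params('top');q=r.camera_params('wrist')
a=r.get_image('wrist');b=r.get_image('scene')
c=np.zeros((480,800,3),np.uint8);c[:,:400]=a[:,120:520];c[:,400:]=cv2.resize(b[155:335,265:415],(400,480));cv2.imwrite('pics/w5.png',cv2.convertScaleAbs(c,alpha=1.4,beta=10))
# tray outer corners read from the top picture: floor-level check by inner corners
C=[onz(p,u,v,28)for u,v in((376.5,216),(465,209.5),(477,297),(384,306))]
print(np.round(C,0).tolist(),np.mean(C,0)); d=np.mean(C,0)-s['tcp_pos'];print('tool shift',M.T@[d[0],d[1],0])
E
```

```text
9.65 [575.5516305  107.90348273 111.53232271] [ 0.21421133 -0.08033634 -2.28663833] 0.10402444067516045 51.52548372745514 [-0.58267452  0.71990134  0.57080379  1.80205964 -0.53340141  0.77638504
 -0.60093034]
[[600.0, -75.0, 28.0], [609.0, -257.0, 28.0], [431.0, -266.0, 28.0], [418.0, -82.0, 28.0]] [ 514.08289533 -169.93156131   28.        ]
tool shift [-2.26809801e+02  1.71837125e+02 -1.83729016e-01]
```

View pics/w5.png

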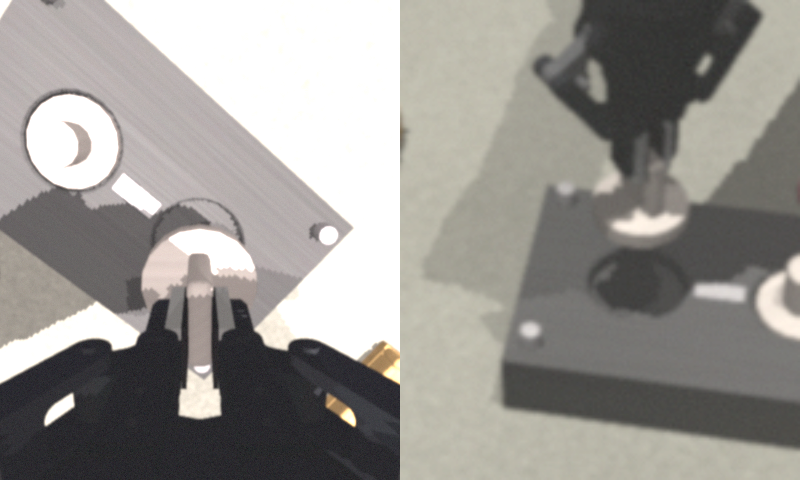

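The wrist half of the picture shows the casting held upright, disc centred near (198,275), clear of its now empty cavity. The boss is still seated at (73,140). The tray centre is at about (514,−170).

jog_arm([
  [-0.01, 0.0075, 0, 0, 0, 0],
  [-0.02, 0.015, 0, 0, 0, 0],
  [-0.025, 0.019, 0, 0, 0, 0],
  [-0.025, 0.019, 0, 0, 0, 0],
  [-0.025, 0.019, 0, 0, 0, 0],
  [-0.025, 0.019, 0, 0, 0, 0],
  [-0.025, 0.019, 0, 0, 0, 0],
  [-0.025, 0.019, 0, 0, 0, 0],
  [-0.02, 0.015, 0, 0, 0, 0],
  [-0.017, 0.013, 0, 0, 0, 0],
  [-0.01, 0.0075, 0, 0, 0, 0],
  [0, 0, 0.01, 0, 0, 0],
  [0, 0, 0.015, 0, 0, 0],
  [0, 0, 0.015, 0, 0, 0],
  [0, 0, 0.015, 0, 0, 0],
  [0, 0, 0.01, 0, 0, 0],
  [0, 0, 0.01, 0, 0, 0],
  [0, 0, 0.005, 0, 0, 0],
  [0, 0, 0, 0, 0, 0],
  [0, 0, 0, 0, 0, 0],
])

```text
clock: 12.25
tcp_pos: [513.7, -170.4, 30.9]
ee_rot: [0.939, 0.345, 0.0, 0.0]
wrist_force: [0.0, 0.4, -2.5]
opening: 0.1
finger_force: 51.5
```

```bash
python3 - <<'E'
from h import *
s=r.state();print(s['tcp_pos'],s['wrist_force'],s['ee_rot'],s['finger_force'],s['opening'])
E
```

```text
[ 513.65705234 -170.38909665   30.92496521] [ 0.0244851   0.37585976 -2.49729655] [9.38581579e-01 3.45057218e-01 2.70203307e-04 2.50279047e-04] 51.466410756111145 0.09960361524114143
```

jog_arm([
  [0, 0, 0.005, 0, 0, 0],
  [0, 0, 0.004, 0, 0, 0],
  [0, 0, 0.002, 0, 0, 0],
  [0, 0, 0.001, 0, 0, 0],
  [0, 0, 0.001, 0, 0, 0],
  [0, 0, 0, 0, 0, 0],
])

```text
clock: 13.0
tcp_pos: [513.3, -170.2, 17.6]
ee_rot: [0.939, 0.345, -0.0, -0.0]
wrist_force: [0.5, -0.2, -3.3]
opening: 0.098
finger_force: 51.5
```

jog_arm([
  [0, 0, 0.001, 0, 0, 0],
  [0, 0, 0, 0, 0, 0],
])

```text
clock: 13.25
tcp_pos: [513.3, -170.2, 16.6]
ee_rot: [0.939, 0.345, -0.0, -0.0]
wrist_force: [1.4, -0.3, -1.4]
opening: 0.102
finger_force: 51.5
```

jog_arm([
  [0, 0, 0.001, 0, 0, 0],
  [0, 0, 0, 0, 0, 0],
])

```text
clock: 13.5
tcp_pos: [513.4, -170.2, 15.6]
ee_rot: [0.939, 0.345, 0.0, 0.0]
wrist_force: [-0.4, 0.1, -2.4]
opening: 0.098
finger_force: 51.5
```

Still carrying the weight, so I go on in 0.5–1 mm steps until contact.

jog_arm([
  [0, 0, 0.0007, 0, 0, 0],
  [0, 0, 0, 0, 0, 0],
])

```text
clock: 13.75
tcp_pos: [513.4, -170.2, 15.5]
ee_rot: [0.939, 0.345, 0.0, -0.0]
wrist_force: [-1.3, 1.1, 4.8]
opening: 0.103
finger_force: 52.4
```

jog_arm([
  [0, 0, 0.0007, 0, 0, 0],
  [0, 0, 0, 0, 0, 0],
])

```text
clock: 14.0
tcp_pos: [513.4, -170.1, 15.5]
ee_rot: [0.939, 0.345, 0.0, -0.0]
wrist_force: [-3.0, 2.3, 12.2]
opening: 0.1
finger_force: 53.4
```

Contact, at 12 N. I ease off slightly, open, then rise.

jog_arm([
  [0, 0, -0.0008, 0, 0, 0],
  [0, 0, 0, 0, 0, 0],
])

```text
clock: 14.25
tcp_pos: [513.4, -170.1, 15.5]
ee_rot: [0.939, 0.345, 0.0, -0.0]
wrist_force: [-2.0, 1.5, 7.5]
opening: 0.102
finger_force: 52.8
```

jog_arm([
  [0, 0, 0, 0, 0, 0],
  [0, 0, 0, 0, 0, 0],
  [0, 0, 0, 0, 0, 0],
  [0, 0, 0, 0, 0, 0],
  [0, 0, 0, 0, 0, 0],
  [0, 0, 0, 0, 0, 0],
  [0, 0, 0, 0, 0, 0],
  [0, 0, -0.01, 0, 0, 0],
  [0, 0, -0.02, 0, 0, 0],
  [0, 0, -0.03, 0, 0, 0],
  [0, 0, -0.03, 0, 0, 0],
  [0, 0, -0.03, 0, 0, 0],
  [0, 0, -0.03, 0, 0, 0],
  [0, 0, 0, 0, 0, 0],
  [0, 0, 0, 0, 0, 0],
], hand=0)

```text
clock: 16.12
tcp_pos: [512.9, -169.7, 164.8]
ee_rot: [0.939, 0.345, -0.0, -0.0]
wrist_force: [-0.7, -0.3, -0.7]
opening: 1.0
finger_force: 0.0
```

```bash
python3 - <<'E'
from h import *
a=r.get_image('wrist');b=r.get_image('scene')
c=np.zeros((480,800,3),np.uint8);c[:,:400]=a[:,120:520];c[:360,400:]=cv2.resize(b[165:345,125:325],(400,360));cv2.imwrite('pics/w6.png',cv2.convertScaleAbs(c,alpha=1.3,beta=10))
s=r.state();print(s['clock'],s['tcp_pos'],s['wrist_force'])
E
```

```text
16.225 [ 512.60361588 -169.74825512  164.14086144] [ 0.59423286 -0.01173381 -0.16293059]
```

View pics/w6.png

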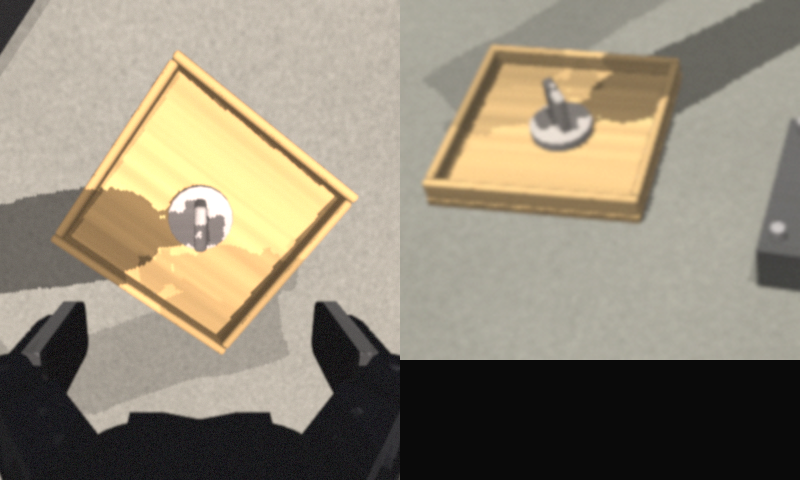

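The casting stands upright on its disc, blade up, in the middle of the tray at wrist crop (200,218). The gripper is open and clear of it.

```bash
python3 -c "
from bench import r
print(r.hand_in())"
```

```text
the job is handed in; nothing more can be done
None
```

The thumbturn is standing blade-up on its round base near the middle of the plywood tray, released; the boss casting was left in its cavity, and the job was handed in at about 16 s with no verdict shown (the first close missed above the blade, the second, 30 mm lower, held).

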